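Open the combination padlock of the artist's supply chest and hold it up

ROBOT

A 6-joint arm with a two-finger parallel gripper is mounted at the origin on the work surface. World frame = base frame: x ahead of the robot, y to its left, z up, the work surface at z = 0. Lengths are in m, angles in degrees, forces in N, time in s.
With the tool pointing down it reaches from about 0.4 to 0.825 m from the base axis. Payload 7 kg.
Tool frame: the origin (TCP) lies between the finger pads; the fingertips stand 11 mm ahead of it and the grasp point (between the pads) lies 8 mm behind it (r.tcp_to_tips is the distance from the TCP to the fingertips, in m); x points along the fingers, y is the direction in which the jaws open and shut, and the axes are right-handed (so a half turn about x gives the same grasp; the last joint's range is limited). The gripper opens to 88 mm and grips with 3 to 60 N. Pads are 19 mm wide; open, the fingers measure 130 mm over their backs; the gripper's body (78 mm by 193 mm) begins 47 mm behind the grasp point.
Start: joints at [81.423, 20.546, 0.682, 0, -70.136, -16.507], TCP at [0.286, 0.611, 0.238] pointing down, gripper open.
Joint ranges: [-176.03, 176.03], [-82.01, 121.73], [-58.28, 71.71], [-173.87, 95.51], [-174.79, -0.11], [-173.66, 173.66]. Speed limits (degrees/s): [136.94, 136.94, 172.46, 180, 180, 180].

INTERFACE

Orientations are given as [roll, pitch, yaw] about the fixed x, y, z axes, in that order (R = Rz(yaw) Ry(pitch) Rx(roll)).
In Python, from plant import r gives the robot as it stands.
- The arm moves only by the tool arm_command, never from a script. Its argument "plan" is a list of rows, each an object of numbers: "dx", "dy", "dz": the shift along the tool's x, y, z each as a share of 0.02 m, from -1 to 1; "wx", "wy", "wz": the turn, a rotation vector about the tool's x, y, z each as a share of 0.08 rad, from -1 to 1. In form: [{"dx": .., "dy": .., "dz": .., "wx": .., "wy": .., "wz": ..}, ...]. A call has 1 to 20 rows; each row shifts and turns the pose as measured when the row begins, along the tool's axes as they then stand; what a row does not reach is not made up. A row lasts 1/12 s, in which the tool goes at most 41.7 mm and 7.16 degrees, less where a joint would pass 70% of its speed; a pose out of reach is approached as far as the arm can. A call with a number of a shift or a turn outside -1 to 1 is refused whole. A call with a gripper value outside its range is refused whole. "fingers" is the closure, from -1 (fully open) to 1 (shut), so that 0 is half open, set as the call begins (left out, the last holds). The fingers move at their own pace and stop on an object; "force" is the grip in N (left out, the last holds). Time passes only in rows, so rows that do not move let the fingers close. It gives the time, the measured TCP pose, the force and the opening at its end, in the units of the state.
- r.get_state(): the state, without advancing time (a new reading comes with each control period).
- r.capture(name): name is "scene" or "side" or "wrist"; returns (picture, depth): 400x640x3 uint8, red, green, blue; 400x640 float32, m along the optical axis (not along the pixel's ray), 0 where there is no reading.
- r.camera_model(name): a dict with "vertical_fov" (degrees; the focal length in pixels is half the picture's height over the tangent of half this angle, whatever the lens; pixels are square), "cx", "cy" (the principal point, pixels), "dist" ([k1, k2, p1, p2, k3] as OpenCV has them; the pictures are not rectified), "R" (3x3) and "t" (3): a world point X has camera coordinates R X + t. Camera axes: x right, y down, z forward; pixel columns grow to the right and rows downward; lengths in m; the calibration is good to about 2 mm. A picture is of the moment at which its call begins: read the wrist's pose just before it. camera_model takes no time and is no camera call; for the wrist camera it gives the pose at the moment of the call.
- r.close_job(): hands the job in, once; it reports no verdict.
Trained networks look in the newest picture that a camera, given by its name, has taken for a name from the list of things; names that differ only in an ending like _2 or _b are one class to them, and where a whole thing is asked for, a point or a joint stands for the part that bears it (a point fixed in the world has none). Each returns a list of dicts, best first, with "score" (0 to 1); they miss things now and then, are a little off and sometimes report something else, mostly with a low value. They report only what shows in the picture. A call takes as long as a camera call. They do not tell look-alikes from the thing itself.
- r.cut_out(camera, query): "mask" (400x640 bool, what is visible of it) and "bbox" ([left, top, width, height] in pixels, round what is visible of it).
- r.spot_point(camera, query): "centre" ([column, row] in pixels: a listed point, or the origin of a listed thing).
The state is a dict: "time_s": time; "joints": joint angles; "qd": joint speeds; "joint_torque": joint torques, N m; "tcp_pos": TCP position; "eef_rot": TCP orientation; "contact_force": force on the tool from outside, world axes, zero at the start; "moment": the same for the moment, N m; "gripper_width": finger opening in m.
Only numpy, scipy, OpenCV 4.12 (cv2) and the standard library are available. Lean on these libraries where they do the work, as an engineer would, in place of code of your own. Each camera call takes 0.05 s, during which the arm holds its last target.

TASK

The artist's supply chest is shut with a dial padlock that lies on its top, and all but the last number have been dialled already: turn the dial clockwise, click by click, until its long white line stands at the white index mark next to the shackle, and stop there without running on to the next click. Then pull the lock's case back from the staple so that the shackle opens all the way, slide the open shackle out of the staple, and finish holding the open lock up in the air, dial upwards and level, at least 10 cm above the chest's top. Leave the ink jar, eraser, water bottle and glass where they are.

Things in the scene. Friction and masses are not known exactly. Their poses are not given: they have to be found in the camera images.
- chest: Plain wooden supply chest, 240 mm (x) by 300 mm (y) by 100 mm high, fixed. Origin: centre of its underside; z up, +x away from the robot; its flat top is 100 mm above the origin. A flat steel strap is let into the top, 1 mm proud; the hasp's hinge knuckle, 68 mm beyond the staple, stands 4 mm proud.
- staple (a point): Middle of the eye of the hasp's staple, 10 mm above the chest's top; axes as the chest's. Upright loop of 5 mm steel bar: two posts, centres 9 mm to either side of this point along y (13 mm clear between them), joined by a bar across the top, 22.5 mm high in all. The shackle's short leg passes through it along x; the post at -y stands inside the U.
- lock_center (a point): Centre of the case of the loose dial padlock (about 330 g in all) lying on its back on the chest's top: upright round steel drum, 52 mm in diameter, 24 mm high, this point half-way up; can be gripped across its sides along y. z: out of the dial's face (up). x: towards the shackle. At the start the staple lies 31 to 37 mm from here along x; the case slides back 5 to 11 mm until the bow catches on it.
- shackle_bow (a point): Middle of the shackle's bow, moving with the shackle. U of 7 mm bar, in a plane 10 mm above the lock's underside; legs at y = -13.5 mm (long, never leaves the case) and +13.5 mm of the lock's frame. Shut, this point is 49.5 mm from the lock's centre along x, fully open 73.5 mm.
- short_leg_end (a point): Free end of the shackle's short leg, moving with the shackle: 16 mm from the lock's centre along x when shut (hidden in the case), 40 mm when fully open, leaving a gap of about 14 mm to the case. To take the open lock off, move it forward along its x until the staple stands in this gap (staple 30 to 36 mm from the lock's centre along x); then it lifts straight up.
- dial_grip (a point): On the dial's axis, 10 mm above the case's face (34 mm above the chest's top). Dial: round black knurled knob, 34 mm in diameter, standing 17 mm proud of the case, so from 24 to 41 mm above the chest's top. x points along the long white line on the dial's top, z up along the axis.
- dial (a joint): Dial angle, rad: 0 with the long white line at the white index mark next to the shackle (along the lock's x), growing anticlockwise seen from above; starts at 0.9 to 2.8. Ten click notches a turn, 0.628 rad apart, one at 0; up to 0.07 N m to pass a click; let go within 0.25 rad of a notch it falls in. Only within about 0.1 rad of 0 can the shackle be drawn.
- shackle (a joint): How far the shackle is drawn out of the case, m: 0 shut, 0.024 fully open. Shut it has 1.5 mm of play. It slides with about 4 N of friction and stays where it is left.
- ink_jar: Bystander: round glass ink jar with black cap, 42 mm in diameter, 52 mm high, standing on a rear corner of the chest's top. Origin: centre of its underside.
- eraser: Bystander: white block eraser in a card sleeve, 55 by 26 by 14 mm, lying on the other rear corner of the chest's top. Origin: centre of its underside.
- water_bottle: Bystander: clear water bottle, 64 mm in diameter, 200 mm high, standing on the table to the right. Origin: centre of its underside.
- tumbler: Bystander: drinking glass, 72 mm across the rim, 120 mm high, standing on the table to the left. Origin: centre of its underside.
There are look-alikes about, which are no part of the job. Leave any green look-alike of the part that bears lock_center alone.

How it is judged (in metres and radians):
On the way, in this order (a step that is already met when the one before it is completed fails the run):
1. the dial stands in its opening notch, line at the index, with the shackle still shut (value of joint dial between -0.2 and 0.2 rad and value of joint shackle below 0.004 m), for 0.2 s.
2. the shackle is pulled open while the lock is still on the staple (value of joint shackle above 0.019 m and z of lock_center in the frame of chest below 0.14 m), for 0.1 s.
At the end, for the whole second after the job is handed in: The lock is held still in the fingers with its centre at least 100 mm above the chest's top, dial upwards within 20 degrees, clear of the chest, its shackle drawn at least 19 of its 24 mm; jar, eraser, bottle and glass within 30 mm of where they stood (value of joint shackle above 0.019 m and z of lock_center in the frame of chest above 0.2 m and angle between lock_center's own z axis and vertical below 0.35 rad and contact force between the fingers and lock above 2 N and contact force between lock and chest below 0.05 N and linear speed of lock below 0.03 m/s and distance of each of ink_jar, eraser, water_bottle, tumbler from where it was at the start of the episode below 0.03 m); the arm keeps its last pose, push and grip.
It fails at once if the dial is run on past its opening notch by more than a click before the shackle is open (value of joint dial below -0.7 rad and value of joint shackle below 0.006 m).
It fails at once if a bystander is pushed away (distance of any of ink_jar, eraser, water_bottle, tumbler from where it was at the start of the episode above 0.03 m).
It also fails if it takes over 61 s, if anything falls off the work surface, if the arm or the gripper's body presses on something with over 40 N, if the wrist force passes 120 N, or if a joint passes its speed limit or range.

## Working session

There is one attempt and no reset: what is moved stays moved. The work goes in short steps, Python scripts to look and compute and a tool call to move; the robot and the scene stay as the last step left them, time stands still between calls to the robot, and variables do not carry over. Pictures are saved under pics/ and viewed, and the job is handed in when it is done.

Besides the shell and the picture viewer there is one more tool, called after ">>>" by a JSON object that holds its "op" and its "data". arm_command: Moves the arm, as the interface text tells. Shift numbers are shares of 0.02 m and turn numbers shares of 0.08 rad, none past 1 either way. Its arguments: {"type":"object","properties":{"plan":{"type":"array","items":{"type":"object","properties":{"dx":{"type":"number"},"dy":{"type":"number"},"dz":{"type":"number"},"wx":{"type":"number"},"wy":{"type":"number"},"wz":{"type":"number"}}}},"fingers":{"type":"number"},"force":{"type":"number"}},"required":["plan"]}

```bash
ls; mkdir -p pics; python3 - <<'E'
from plant import r
import cv2
print(r.get_state())
for c in ["scene","side","wrist"]:
    p,d=r.capture(c); cv2.imwrite(f"pics/a_{c}.png",p[:,:,::-1])
    m=r.camera_model(c); print(c,m)
E
```

```text
pics
{'time_s': 0.0, 'joints': array([ 8.14246975e+01,  2.05905717e+01,  6.35800219e-01, -1.87419167e-02,
       -7.01353942e+01, -1.65089233e+01]), 'qd': array([ 0.11304661, -0.03807433, -0.04152521,  0.03258438,  0.00352657,
       -0.00238847]), 'joint_torque': array([-1.51809985e-03, -5.82716274e+01,  2.93045425e+01,  6.99707955e+00,
        6.85101666e-03, -1.68971201e-04]), 'tcp_pos': array([0.2859794 , 0.61093039, 0.23665214]), 'eef_rot': array([  95.45377619,   89.9081285 , -109.63683189]), 'contact_force': array([-0.38676793, -0.29217655,  0.22548189]), 'moment': array([-0.00712134, -0.03956336, -0.03702487]), 'gripper_width': 0.08777044825296064}
scene {'vertical_fov': 50.47233996441233, 'cx': 322.1776879088595, 'cy': 202.85939088289814, 'dist': array([0.01736076, 0.        , 0.        , 0.        , 0.        ]), 'R': array([[ 0.47507821,  0.8797738 ,  0.01728449],
       [ 0.68500518, -0.35743085, -0.63483154],
       [-0.55233015,  0.3134346 , -0.77245722]]), 't': array([-0.25907005, -0.33442269,  1.66379704])}
side {'vertical_fov': 47.683025458511906, 'cx': 318.96460619666897, 'cy': 195.9679647951929, 'dist': array([-0.09161389,  0.        ,  0.        ,  0.        ,  0.        ]), 'R': array([[-0.88046781, -0.47390257,  0.01388523],
       [-0.24796497,  0.43533903, -0.86544399],
       [ 0.40409135, -0.76543862, -0.50081324]]), 't': array([0.51419619, 0.24167903, 1.35019992])}
wrist {'vertical_fov': 66.2087794523348, 'cx': 316.98485697699067, 'cy': 193.37225451132406, 'dist': array([-0.02475567,  0.        ,  0.        ,  0.        ,  0.        ]), 'R': array([[-0.42486892, -0.9052534 ,  0.00163786],
       [-0.87796823,  0.41250251,  0.24292686],
       [-0.22058598,  0.10177409, -0.97004323]]), 't': array([ 0.67403963, -0.03081851,  0.38835987])}
```

View pics/a_scene.png

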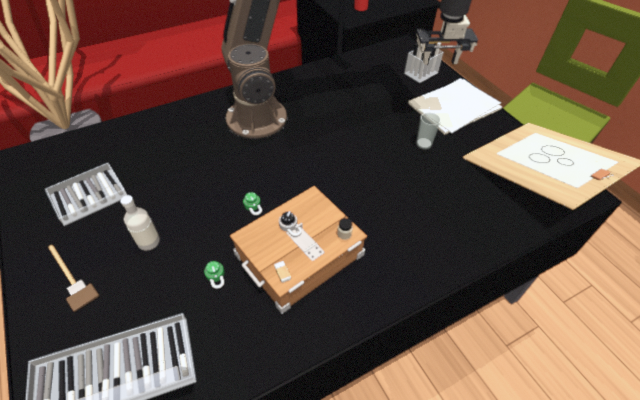

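View pics/a_side.png

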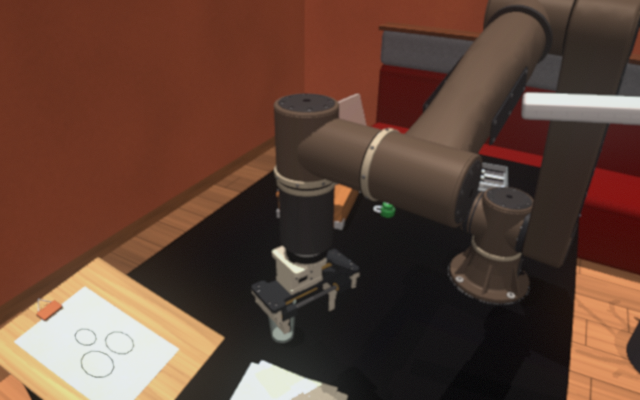

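View pics/a_wrist.png

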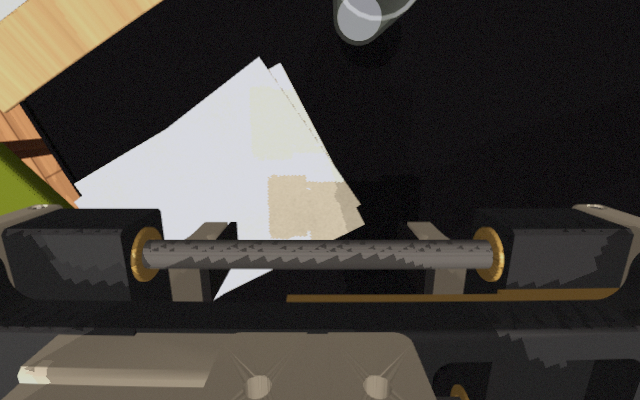

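```bash
cat > h.py <<'E'
from plant import r
import numpy as np, cv2
from scipy.spatial.transform import Rotation as Ro
def K(m):
    f=200/np.tan(np.radians(m["vertical_fov"])/2)
    return np.array([[f,0,m["cx"]],[0,f,m["cy"]],[0,0,1]])
def ray(m,uv):
    n=cv2.undistortPoints(np.array([[uv]],float),K(m),m["dist"])[0,0]
    return m["R"].T@np.array([n[0],n[1],1]), -m["R"].T@m["t"]
def onz(m,uv,z):
    d,o=ray(m,uv); return o+d*(z-o[2])/d[2]
def proj(m,X):
    return cv2.projectPoints(np.atleast_2d(np.array(X,float)),cv2.Rodrigues(m["R"])[0],m["t"],K(m),m["dist"])[0][:,0]
def bydepth(m,d,uv):
    u,v=int(round(uv[0])),int(round(uv[1])); z=np.median([x for x in d[v-1:v+2,u-1:u+2].ravel() if x>0]); 
    dd,o=ray(m,uv); return o+dd*z
def crop(p,x,y,w,h,s,name):
    cv2.imwrite(name,cv2.resize(p[y:y+h,x:x+w,::-1],None,fx=s,fy=s,interpolation=cv2.INTER_CUBIC))
def toolR(): 
    s=r.get_state(); return s,Ro.from_euler('xyz',s["eef_rot"],degrees=True).as_matrix()
E
python3 - <<'E'
from h import *
p,d=r.capture("scene"); m=r.camera_model("scene")
for q in ["chest","lock_center","staple","dial_grip","shackle_bow","ink_jar","eraser","water_bottle","tumbler"]:
    for o in r.spot_point("scene",q)[:3]:
        print(q,round(o["score"],2),np.round(o["centre"],1),np.round(bydepth(m,d,o["centre"]),3))
s,R=toolR(); print(R.round(3))
crop(p,220,170,160,140,5,"pics/b.png")
for uv in [(315,210),(260,230),(340,250)]: print(bydepth(m,d,uv))
E
```

```text
chest 0.86 [296.  254.5] [ 0.699 -0.166  0.101]
lock_center 0.76 [251.9 201.4] [ 0.418 -0.185  0.036]
lock_center 0.63 [215.1 268.7] [ 0.602 -0.37   0.042]
lock_center 0.59 [287.3 224.2] [ 0.614 -0.15   0.127]
staple 0.97 [298.  225.1] [ 0.626 -0.123  0.12 ]
dial_grip 0.67 [212.2 264.7] [ 0.586 -0.373  0.043]
dial_grip 0.66 [286.6 214. ] [ 0.593 -0.141  0.143]
dial_grip 0.57 [252.3 201.2] [ 0.418 -0.184  0.036]
shackle_bow 0.64 [300.  232.6] [ 0.646 -0.127  0.111]
shackle_bow 0.59 [217.7 283.3] [ 0.623 -0.378 -0.   ]
shackle_bow 0.42 [257.4 212.8] [ 0.45  -0.183  0.012]
ink_jar 0.83 [342.7 236.7] [ 0.713 -0.028  0.111]
ink_jar 0.42 [298.  226.7] [ 0.629 -0.124  0.117]
ink_jar 0.22 [289.  223.7] [ 0.614 -0.145  0.126]
eraser 0.62 [281.3 271.7] [ 0.738 -0.226  0.117]
water_bottle 0.73 [149.3 240.5] [ 0.423 -0.507  0.043]
water_bottle 0.22 [343.4 234.7] [ 0.714 -0.027  0.121]
tumbler 0.72 [427.1 142.3] [0.452 0.482 0.035]
[[-0.    -0.424 -0.906]
 [ 0.    -0.906  0.424]
 [-1.    -0.     0.   ]]
[ 0.58751417 -0.04872828  0.10157712]
[ 0.5784267  -0.21932458  0.10017067]
[ 0.74243182 -0.05313247  0.10152066]
```

View pics/b.png

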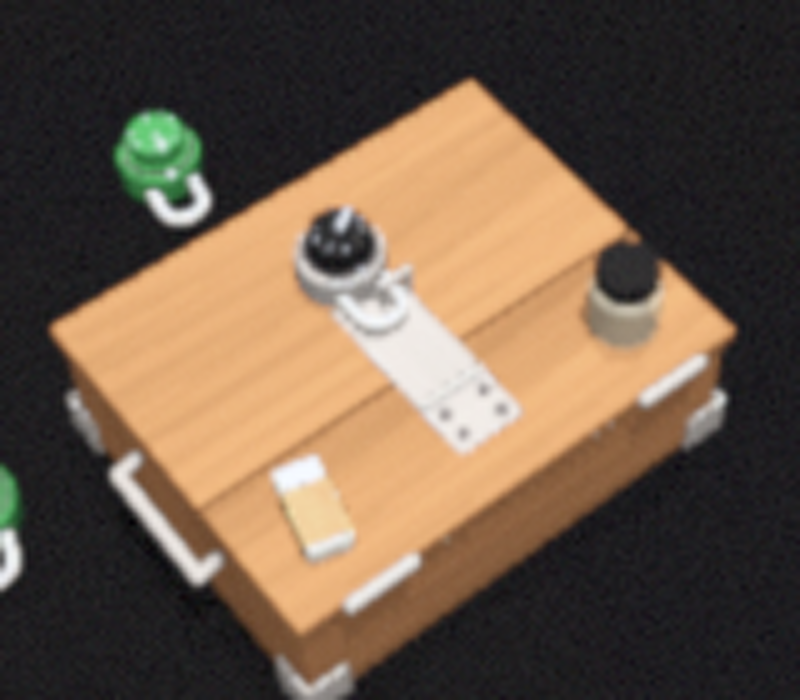

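```bash
python3 - <<'E'
from h import *
m=r.camera_model("scene")
c=[onz(m,(220+u/5,170+v/5),0.1) for u,v in [(472,80),(50,328),(300,632),(735,330)]]
c=np.array(c); print(c.round(3),c.mean(0)); 
for i in range(4):
    e=c[(i+1)%4]-c[i]; print(np.linalg.norm(e),np.degrees(np.arctan2(e[1],e[0])))
print("dial",onz(m,(220+340/5,170+240/5),.14))
print("jar",onz(m,(342.7,236.7),.1))
m=r.camera_model("wrist"); s,R=toolR()
C=-m["R"].T@m["t"]; print("cam in tool",R.T@(C-s["tcp_pos"]), "axis in tool", R.T@m["R"].T)
E
```

```text
[[ 0.502 -0.006  0.1  ]
 [ 0.557 -0.301  0.1  ]
 [ 0.791 -0.256  0.1  ]
 [ 0.736  0.038  0.1  ]] [ 0.64678088 -0.13103078  0.1       ]
0.2999675874164458 -79.37770170371498
0.23835157521556882 10.913470848945714
0.2984632687139072 100.59702302348134
0.2384803405823863 -169.4481127192866
dial [ 0.60482853 -0.14261752  0.14      ]
jar [ 0.70681459 -0.02383467  0.1       ]
cam in tool [-0.14625084  0.00022896 -0.06514922] axis in tool [[-3.68398440e-04 -2.43059393e-01  9.70011338e-01]
 [ 9.99999436e-01 -1.05556276e-03  1.15291218e-04]
 [ 9.95885232e-04  9.70010834e-01  2.43059645e-01]]
```

>>> {"op": "arm_command", "data": {"plan": [{"dy": 0.5,"dz": -0.5,"dx": -0.1},{"dy": 1,"dz": -1,"dx": -0.1},{"dy": 1,"dz": -1,"dx": -0.1},{"dy": 1,"dz": -1,"dx": -0.1},{"dy": 1,"dz": -1,"dx": -0.1},{"dy": 1,"dz": -1,"dx": -0.1},{"dy": 1,"dz": -1},{"dy": 1,"dz": -1},{"dy": 1,"dz": -1},{"dy": 1,"dz": -1},{"dy": 1,"dz": -1},{"dy": 1,"dz": -1},{"dy": 1,"dz": -1},{"dy": 1,"dz": -1},{"dy": 1,"dz": -1},{"dy": 1,"dz": -1},{"dy": 1,"dz": -1},{"dy": 1,"dz": -1},{"dy": 1,"dz": -1},{"dy": 1,"dz": -1}], "fingers": -1, "force": 30}}

```text
schema error: expected keys dx, dy, dz, wx, wy, wz
```

>>> {"op": "arm_command", "data": {"plan": [{"dx": -0.1,"dy": 0.5,"dz": -0.5,"wx": 0,"wy": 0,"wz": 0},{"dx": -0.1,"dy": 1,"dz": -1,"wx": 0,"wy": 0,"wz": 0},{"dx": -0.1,"dy": 1,"dz": -1,"wx": 0,"wy": 0,"wz": 0},{"dx": -0.1,"dy": 1,"dz": -1,"wx": 0,"wy": 0,"wz": 0},{"dx": -0.1,"dy": 1,"dz": -1,"wx": 0,"wy": 0,"wz": 0},{"dx": -0.1,"dy": 1,"dz": -1,"wx": 0,"wy": 0,"wz": 0},{"dx": 0,"dy": 1,"dz": -1,"wx": 0,"wy": 0,"wz": 0},{"dx": 0,"dy": 1,"dz": -1,"wx": 0,"wy": 0,"wz": 0},{"dx": 0,"dy": 1,"dz": -1,"wx": 0,"wy": 0,"wz": 0},{"dx": 0,"dy": 1,"dz": -1,"wx": 0,"wy": 0,"wz": 0},{"dx": 0,"dy": 1,"dz": -1,"wx": 0,"wy": 0,"wz": 0},{"dx": 0,"dy": 1,"dz": -1,"wx": 0,"wy": 0,"wz": 0},{"dx": 0,"dy": 1,"dz": -1,"wx": 0,"wy": 0,"wz": 0},{"dx": 0,"dy": 1,"dz": -1,"wx": 0,"wy": 0,"wz": 0},{"dx": 0,"dy": 1,"dz": -1,"wx": 0,"wy": 0,"wz": 0},{"dx": 0,"dy": 1,"dz": -1,"wx": 0,"wy": 0,"wz": 0},{"dx": 0,"dy": 1,"dz": -1,"wx": 0,"wy": 0,"wz": 0},{"dx": 0,"dy": 1,"dz": -1,"wx": 0,"wy": 0,"wz": 0},{"dx": 0,"dy": 1,"dz": -1,"wx": 0,"wy": 0,"wz": 0},{"dx": 0,"dy": 1,"dz": -1,"wx": 0,"wy": 0,"wz": 0}], "fingers": -1, "force": 30}}

```text
time_s: 2.32
tcp_pos: [0.4779, 0.0636, 0.2531]
eef_rot: [-115.4, 89.4, 39.9]
contact_force: [1.2, 0.6, 0.5]
gripper_width: 0.0874
```

>>> {"op": "arm_command", "data": {"plan": [{"dx": 0,"dy": 0.95,"dz": -1,"wx": 0,"wy": 0,"wz": 0},{"dx": 0,"dy": 0.95,"dz": -1,"wx": 0,"wy": 0,"wz": 0},{"dx": 0,"dy": 0.95,"dz": -1,"wx": 0,"wy": 0,"wz": 0},{"dx": 0,"dy": 0.95,"dz": -1,"wx": 0,"wy": 0,"wz": 0},{"dx": 0,"dy": 0.95,"dz": -1,"wx": 0,"wy": 0,"wz": 0},{"dx": 0,"dy": 0.95,"dz": -1,"wx": 0,"wy": 0,"wz": 0},{"dx": 0,"dy": 0.7,"dz": -0.7,"wx": 0,"wy": 0,"wz": 0},{"dx": 0,"dy": 0,"dz": 0,"wx": 0,"wy": 0,"wz": 0},{"dx": 0,"dy": 0,"dz": 0,"wx": 0,"wy": 0,"wz": 0}]}}

```text
time_s: 3.07
tcp_pos: [0.5454, -0.1266, 0.2548]
eef_rot: [-125.3, 89.2, 29.7]
contact_force: [0.0, -0.1, -0.2]
gripper_width: 0.0873
```

```bash
python3 - <<'E'
from h import *
s,R=toolR(); print(s["time_s"],s["tcp_pos"],s["joints"].round(1)); print(R.round(3))
m=r.camera_model("wrist")
p,d=r.capture("wrist"); np.savez("w1.npz",p=p,d=d,**m)
cv2.imwrite("pics/c_wrist.png",p[:,:,::-1])
for q in ["lock_center","staple","dial_grip","shackle_bow","short_leg_end"]:
    for o in r.spot_point("wrist",q)[:2]: print(q,round(o["score"],2),np.round(o["centre"],1))
E
```

```text
3.0667 [ 0.54540679 -0.12661639  0.25484342] [  6.7   8.7 -12.9  -0.4 -67.7  58.3]
[[ 0.013 -0.423 -0.906]
 [ 0.007 -0.906  0.423]
 [-1.    -0.012 -0.008]]
lock_center 0.69 [311.1 132.6]
lock_center 0.61 [403.8 247.8]
staple 0.84 [279.5 111.5]
dial_grip 0.93 [312.1 134.8]
dial_grip 0.84 [505.   46.1]
shackle_bow 0.76 [483.8   8.3]
shackle_bow 0.68 [278.6  86.6]
short_leg_end 0.96 [477.8  40.9]
short_leg_end 0.73 [290.1 122.9]
```

View pics/c_wrist.png

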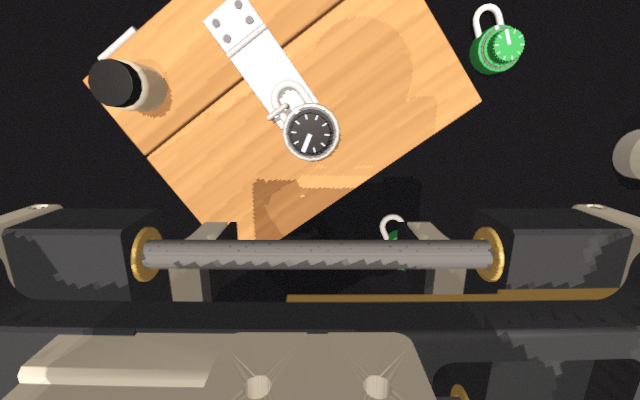

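```bash
cat >> h.py <<'E'
def ortho(p,m,z,cx,cy,half=0.05,s=600):
    # top view: image up = world +x, image left = world +y
    g=(np.arange(s)+.5)/s*2*half-half
    X=np.zeros((s,s,3)); X[...,0]=cx-g[:,None]; X[...,1]=cy-g[None,:]; X[...,2]=z
    uv=proj(m,X.reshape(-1,3)).reshape(s,s,2).astype(np.float32)
    return cv2.remap(p,uv[...,0],uv[...,1],cv2.INTER_CUBIC)
E
python3 - <<'E'
from h import *
w=np.load("w1.npz"); m={k:w[k] for k in w.files}; m["cx"]=float(m["cx"]);m["cy"]=float(m["cy"]);m["vertical_fov"]=float(m["vertical_fov"])
D=onz(m,(311,132),.141); print("dial",D)
cv2.imwrite("pics/d.png",ortho(w["p"],m,.141,D[0]+.01,D[1])[:,:,::-1])
cv2.imwrite("pics/d2.png",ortho(w["p"],m,.110,D[0]+.02,D[1])[:,:,::-1])
d=w["d"]; print(bydepth(m,d,(311,140)),bydepth(m,d,(360,120)))
print(bydepth(m,d,(334,135)),)
E
```

```text
dial [ 0.59652956 -0.14383002  0.141     ]
[ 0.59052992 -0.1409648   0.14032364] [ 0.58592346 -0.18938725  0.09940218]
[ 0.58508264 -0.16051035  0.12388349]
```

View pics/d.png

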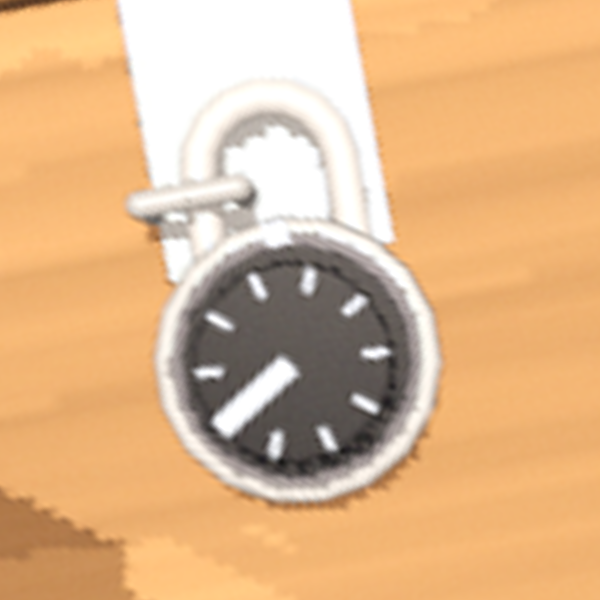

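View pics/d2.png

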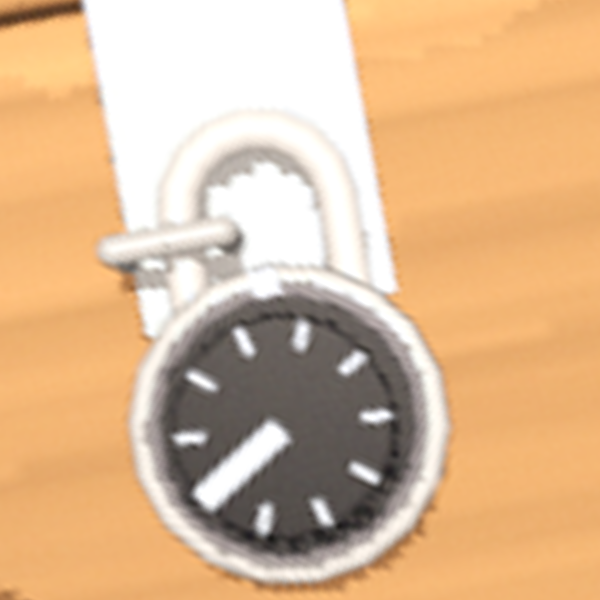

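```bash
python3 - <<'E'
from h import *
w=np.load("w1.npz"); m={k:w[k] for k in w.files}
for k in ("cx","cy","vertical_fov"): m[k]=float(m[k])
c=np.array([0.5962,-0.1425])
o=ortho(w["p"],m,.141,*c,half=.022,s=600); o2=ortho(w["p"],m,.124,*c,half=.032,s=600)
cv2.imwrite("pics/e.png",cv2.resize(np.hstack([o,o2]),(800,400))[:,:,::-1])
E
```

```text
(no output)
```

View pics/e.png

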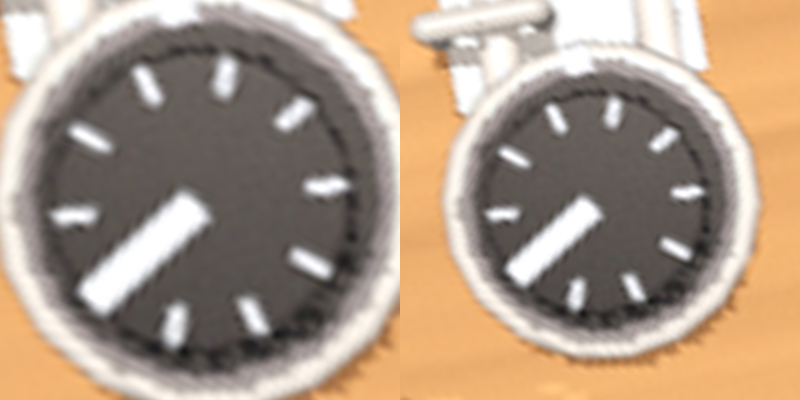

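>>> {"op": "arm_command", "data": {"plan": [{"dx": 0.3,"dy": -0.07,"dz": -0.66,"wx": 0,"wy": -0.1,"wz": 0.15},{"dx": 0.5,"dy": -0.07,"dz": -0.66,"wx": 0,"wy": 0,"wz": 0},{"dx": 0.7,"dy": -0.07,"dz": -0.66,"wx": 0,"wy": 0,"wz": 0},{"dx": 0.9,"dy": -0.07,"dz": -0.66,"wx": 0,"wy": 0,"wz": 0},{"dx": 0.9,"dy": -0.07,"dz": 0,"wx": 0,"wy": 0,"wz": 0},{"dx": 0.8,"dy": 0,"dz": 0,"wx": 0,"wy": 0,"wz": 0},{"dx": 0,"dy": 0,"dz": 0,"wx": 0,"wy": 0,"wz": 0},{"dx": 0,"dy": 0,"dz": 0,"wx": 0,"wy": 0,"wz": 0}]}}

```text
time_s: 4.03
tcp_pos: [0.6021, -0.1365, 0.1698]
eef_rot: [-146.0, 89.6, 9.6]
contact_force: [0.2, -0.4, 0.5]
gripper_width: 0.0878
```

```bash
cat > go.py <<'E'
from h import *
import sys
t=np.array([float(a) for a in sys.argv[1:4]])
s,R=toolR(); print(s["time_s"],s["tcp_pos"].round(4),"j6",s["joints"][5].round(1),"F",s["contact_force"].round(1),"w",s["gripper_width"].round(4))
print("shift units (tool)",(R.T@(t-s["tcp_pos"])/.02).round(3))
td=R.T@np.array([0,0,-1]); print("level wy,wz units",(np.cross([1,0,0],td)/.08).round(3),"y heading",np.degrees(np.arctan2(R[1,1],R[0,1])).round(2))
E
python3 go.py .5962 -.1425 .1385
```

```text
Traceback (most recent call last):
  File "go.py", line 4, in <module>
    s,R=toolR(); print(s["time_s"],s["tcp_pos"].round(4),"j6",s["joints"][5].round(1),"F",s["contact_force"].round(1),"w",s["gripper_width"].round(4))
                                                                                                                          ^^^^^^^^^^^^^^^^^^^^^^^^
AttributeError: 'float' object has no attribute 'round'
```

```bash
sed -i 's/s\["gripper_width"\].round(4)/round(s["gripper_width"],4)/' go.py
python3 go.py .5962 -.1425 .1385
python3 - <<'E'
from h import *
m=r.camera_model("wrist");p,d=r.capture("wrist"); cv2.imwrite("pics/f.png",p[:,:,::-1])
E
```

```text
4.0333 [ 0.6021 -0.1365  0.1698] j6 60.3 F [ 0.2 -0.4  0.5] w 0.0878
shift units (tool) [1.562 0.4   0.154]
level wy,wz units [ 0.    -0.066  0.045] y heading -114.39
```

View pics/f.png

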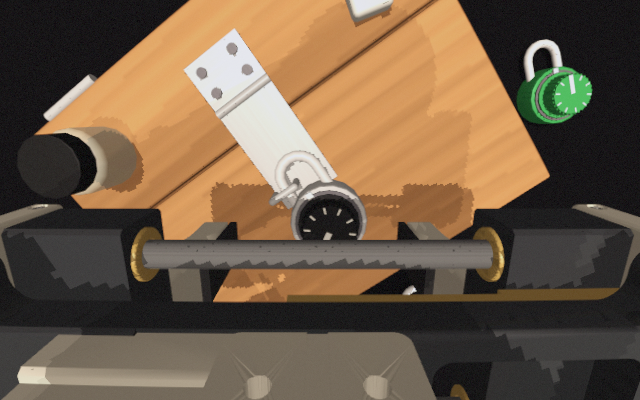

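>>> {"op": "arm_command", "data": {"plan": [{"dx": 0.5,"dy": 0.4,"dz": 0.15,"wx": 0,"wy": -0.07,"wz": 0.05},{"dx": 0.5,"dy": 0,"dz": 0,"wx": 0,"wy": 0,"wz": 0},{"dx": 0.4,"dy": 0,"dz": 0,"wx": 0,"wy": 0,"wz": 0},{"dx": 0,"dy": 0,"dz": 0,"wx": 0,"wy": 0,"wz": 0}]}}

```text
time_s: 4.42
tcp_pos: [0.5966, -0.1428, 0.1422]
eef_rot: [-153.3, 89.8, 2.3]
contact_force: [-0.7, 1.4, -1.1]
gripper_width: 0.0872
```

```bash
python3 go.py .5962 -.1425 .1385
```

```text
4.4167 [ 0.5966 -0.1428  0.1422] j6 60.9 F [-0.7  1.4 -1.1] w 0.0872
shift units (tool) [ 0.184 -0.004  0.022]
level wy,wz units [ 0.    -0.039  0.019] y heading -114.34
```

>>> {"op": "arm_command", "data": {"plan": [{"dx": 0.18,"dy": 0,"dz": 0.02,"wx": 0,"wy": 0,"wz": 0},{"dx": 0,"dy": 0,"dz": 0,"wx": 0,"wy": 0,"wz": 0},{"dx": 0,"dy": 0,"dz": 0,"wx": 0,"wy": 0,"wz": 0},{"dx": 0,"dy": 0,"dz": 0,"wx": 0,"wy": 0,"wz": 0},{"dx": 0,"dy": 0,"dz": 0,"wx": 0,"wy": 0,"wz": 0},{"dx": 0,"dy": 0,"dz": 0,"wx": 0,"wy": 0,"wz": 0},{"dx": 0,"dy": 0,"dz": 0,"wx": 0,"wy": 0,"wz": 0},{"dx": 0,"dy": 0,"dz": 0,"wx": 0,"wy": 0,"wz": 0}], "fingers": 1, "force": 20}}

```text
time_s: 5.08
tcp_pos: [0.597, -0.1427, 0.1398]
eef_rot: [-157.1, 89.6, -1.4]
contact_force: [-0.0, 0.5, 0.2]
gripper_width: 0.04
```

```bash
python3 go.py .5962 -.1425 .1385
```

```text
5.0833 [ 0.597  -0.1427  0.1398] j6 60.9 F [-0.   0.5  0.2] w 0.04
shift units (tool) [0.065 0.009 0.042]
level wy,wz units [ 0.    -0.071  0.03 ] y heading -114.33
```

>>> {"op": "arm_command", "data": {"plan": [{"dx": 0.05,"dy": 0,"dz": 0.02,"wx": 0,"wy": -0.07,"wz": 0.03},{"dx": 0,"dy": 0,"dz": 0,"wx": 0,"wy": 0,"wz": 0},{"dx": 0,"dy": 0,"dz": 0,"wx": 0,"wy": 0,"wz": 0},{"dx": 0,"dy": 0,"dz": 0,"wx": 0,"wy": 0,"wz": 0}]}}

```text
time_s: 5.42
tcp_pos: [0.5969, -0.1424, 0.1393]
eef_rot: [-153.9, 90.0, 1.8]
contact_force: [-0.5, 0.4, 1.0]
gripper_width: 0.0329
```

```bash
python3 go.py .5962 -.1425 .1385
```

```text
5.4167 [ 0.5969 -0.1424  0.1393] j6 60.9 F [-0.5  0.4  1. ] w 0.0329
shift units (tool) [0.042 0.018 0.03 ]
level wy,wz units [ 0.    -0.003  0.002] y heading -114.32
```

>>> {"op": "arm_command", "data": {"plan": [{"dx": 0,"dy": 0,"dz": 0,"wx": 0.8,"wy": 0,"wz": 0},{"dx": 0,"dy": 0,"dz": 0,"wx": 0.8,"wy": 0,"wz": 0},{"dx": 0,"dy": 0,"dz": 0,"wx": 0.8,"wy": 0,"wz": 0},{"dx": 0,"dy": 0,"dz": 0,"wx": 0.8,"wy": 0,"wz": 0},{"dx": 0,"dy": 0,"dz": 0,"wx": 0.8,"wy": 0,"wz": 0},{"dx": 0,"dy": 0,"dz": 0,"wx": 0.8,"wy": 0,"wz": 0},{"dx": 0,"dy": 0,"dz": 0,"wx": 0.8,"wy": 0,"wz": 0},{"dx": 0,"dy": 0,"dz": 0,"wx": 0.8,"wy": 0,"wz": 0},{"dx": 0,"dy": 0,"dz": 0,"wx": 0.8,"wy": 0,"wz": 0},{"dx": 0,"dy": 0,"dz": 0,"wx": 0.8,"wy": 0,"wz": 0},{"dx": 0,"dy": 0,"dz": 0,"wx": 0,"wy": 0,"wz": 0}]}}

```text
time_s: 6.33
tcp_pos: [0.5963, -0.1417, 0.1393]
eef_rot: [17.1, 89.9, 134.4]
contact_force: [0.6, -0.3, 0.6]
gripper_width: 0.0332
```

```bash
python3 go.py .5965 -.1425 .139
python3 - <<'E'
from h import *
m=r.camera_model("wrist");p,d=r.capture("wrist"); cv2.imwrite("pics/g.png",p[:,:,::-1])
print(r.get_state()["moment"])
E
```

```text
6.3333 [ 0.5963 -0.1417  0.1393] j6 22.5 F [ 0.6 -0.3  0.6] w 0.0332
shift units (tool) [ 0.015  0.011 -0.039]
level wy,wz units [ 0.     0.013 -0.004] y heading -152.73
[-0.01199589  0.1996117   0.03101801]
```

View pics/g.png

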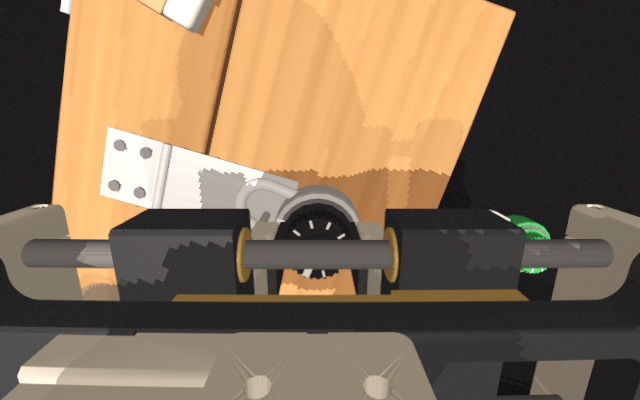

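>>> {"op": "arm_command", "data": {"plan": [{"dx": 0,"dy": 0,"dz": 0,"wx": 0.8,"wy": 0,"wz": 0},{"dx": 0,"dy": 0,"dz": 0,"wx": 0.8,"wy": 0,"wz": 0},{"dx": 0,"dy": 0,"dz": 0,"wx": 0.8,"wy": 0,"wz": 0},{"dx": 0,"dy": 0,"dz": 0,"wx": 0.8,"wy": 0,"wz": 0},{"dx": 0,"dy": 0,"dz": 0,"wx": 0.8,"wy": 0,"wz": 0},{"dx": 0,"dy": 0,"dz": 0,"wx": 0.8,"wy": 0,"wz": 0},{"dx": 0,"dy": 0,"dz": 0,"wx": 0.8,"wy": 0,"wz": 0},{"dx": 0,"dy": 0,"dz": 0,"wx": 0.8,"wy": 0,"wz": 0},{"dx": 0,"dy": 0,"dz": 0,"wx": 0.8,"wy": 0,"wz": 0},{"dx": 0,"dy": 0,"dz": 0,"wx": 0.8,"wy": 0,"wz": 0},{"dx": 0,"dy": 0,"dz": 0,"wx": 0.8,"wy": 0,"wz": 0},{"dx": 0,"dy": 0,"dz": 0,"wx": 0.8,"wy": 0,"wz": 0},{"dx": 0,"dy": 0,"dz": 0,"wx": 0.8,"wy": 0,"wz": 0},{"dx": 0,"dy": 0,"dz": 0,"wx": 0.8,"wy": 0,"wz": 0},{"dx": 0,"dy": 0,"dz": 0,"wx": 0.8,"wy": 0,"wz": 0},{"dx": 0,"dy": 0,"dz": 0,"wx": 0.8,"wy": 0,"wz": 0},{"dx": 0,"dy": 0,"dz": 0,"wx": 0.8,"wy": 0,"wz": 0},{"dx": 0,"dy": 0,"dz": 0,"wx": 0.8,"wy": 0,"wz": 0},{"dx": 0,"dy": 0,"dz": 0,"wx": 0.3,"wy": 0,"wz": 0},{"dx": 0,"dy": 0,"dz": 0,"wx": 0,"wy": 0,"wz": 0}]}}

```text
time_s: 8.05
tcp_pos: [0.5956, -0.1403, 0.1394]
eef_rot: [82.5, 89.8, 132.4]
contact_force: [-1.0, 0.7, 1.2]
gripper_width: 0.0335
```

```bash
python3 go.py .5965 -.1425 .139
python3 - <<'E'
from h import *
m=r.camera_model("wrist");p,d=r.capture("wrist"); cv2.imwrite("pics/i.png",p[:,:,::-1])
crop(p,220,150,200,150,4,"pics/i2.png")
E
```

```text
8.05 [ 0.5956 -0.1403  0.1394] j6 -44.9 F [-1.   0.7  1.2] w 0.0335
shift units (tool) [ 0.018 -0.103 -0.055]
level wy,wz units [ 0.     0.005 -0.038] y heading 139.91
```

View pics/i2.png

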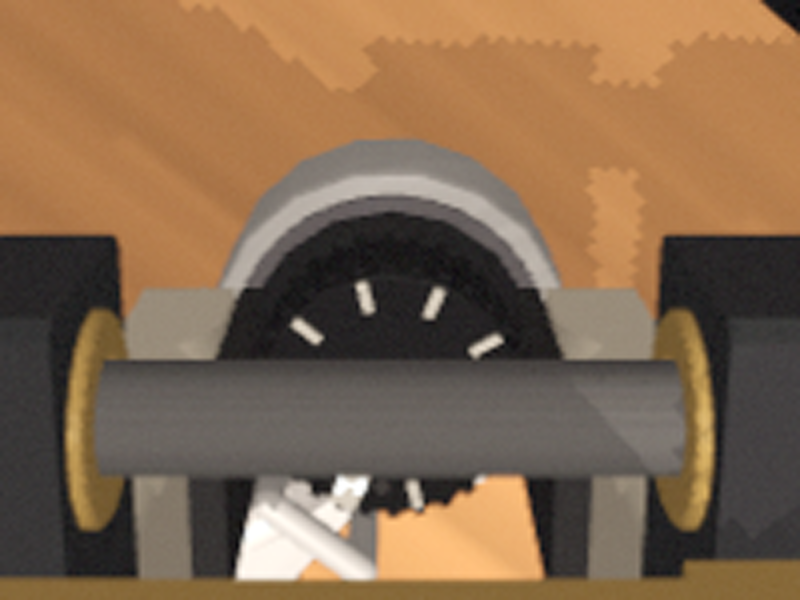

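>>> {"op": "arm_command", "data": {"plan": [{"dx": 0,"dy": -0.03,"dz": -0.02,"wx": 0.8,"wy": 0,"wz": 0},{"dx": 0,"dy": -0.03,"dz": -0.02,"wx": 0.8,"wy": 0,"wz": 0},{"dx": 0,"dy": -0.03,"dz": 0,"wx": 0.8,"wy": 0,"wz": 0},{"dx": 0,"dy": 0,"dz": 0,"wx": 0.8,"wy": 0,"wz": 0},{"dx": 0,"dy": 0,"dz": 0,"wx": 0.8,"wy": 0,"wz": 0},{"dx": 0,"dy": 0,"dz": 0,"wx": 0,"wy": 0,"wz": 0},{"dx": 0,"dy": 0,"dz": 0,"wx": 0,"wy": 0,"wz": 0}]}}

```text
time_s: 8.68
tcp_pos: [0.5953, -0.1408, 0.1394]
eef_rot: [100.9, 89.7, 132.9]
contact_force: [-0.2, 0.2, 1.2]
gripper_width: 0.033
```

```bash
python3 go.py .5965 -.1425 .139
python3 - <<'E'
from h import *
m=r.camera_model("wrist");p,d=r.capture("wrist"); cv2.imwrite("pics/j.png",p[:,:,::-1])
crop(p,220,150,200,150,4,"pics/j2.png")
E
```

```text
8.6833 [ 0.5953 -0.1408  0.1394] j6 -62.6 F [-0.2  0.2  1.2] w 0.033
shift units (tool) [ 0.02  -0.102  0.007]
level wy,wz units [ 0.    -0.014 -0.071] y heading 121.98
```

View pics/j2.png

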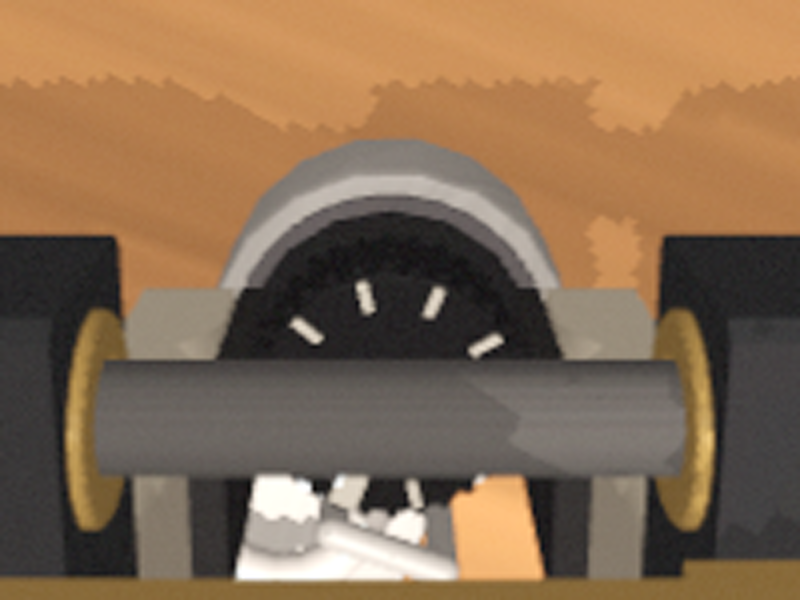

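>>> {"op": "arm_command", "data": {"plan": [{"dx": 0,"dy": 0,"dz": 0,"wx": 0,"wy": 0,"wz": 0},{"dx": 0,"dy": 0,"dz": 0,"wx": 0,"wy": 0,"wz": 0},{"dx": 0,"dy": 0,"dz": 0,"wx": 0,"wy": 0,"wz": 0},{"dx": 0,"dy": 0,"dz": 0,"wx": 0,"wy": 0,"wz": 0},{"dx": -0.3,"dy": 0,"dz": 0,"wx": 0,"wy": 0,"wz": -0.07},{"dx": -0.6,"dy": 0,"dz": 0,"wx": 0,"wy": 0,"wz": 0},{"dx": -1,"dy": 0,"dz": 0,"wx": 0.8,"wy": 0,"wz": 0},{"dx": -1,"dy": 0,"dz": 0.5,"wx": 0.8,"wy": 0,"wz": 0},{"dx": -1,"dy": 0,"dz": 1,"wx": 0.8,"wy": 0,"wz": 0},{"dx": -1,"dy": 0,"dz": 1,"wx": 0.8,"wy": 0,"wz": 0},{"dx": -1,"dy": 0,"dz": 0.5,"wx": 0.8,"wy": 0,"wz": 0},{"dx": 0,"dy": 0,"dz": 0,"wx": 0.7,"wy": 0,"wz": 0},{"dx": 0,"dy": 0,"dz": 0,"wx": 0,"wy": 0,"wz": 0},{"dx": 0,"dy": 0,"dz": 0,"wx": 0,"wy": 0,"wz": 0}], "fingers": -1}}

```text
time_s: 9.9
tcp_pos: [0.6519, -0.1163, 0.2657]
eef_rot: [-84.7, 89.8, -74.6]
contact_force: [-0.5, -0.4, 0.2]
gripper_width: 0.0877
```

```bash
cat > look.py <<'E'
from h import *
import sys
s,R=toolR(); m=r.camera_model("wrist");p,d=r.capture("wrist"); cv2.imwrite(f"pics/{sys.argv[1]}.png",p[:,:,::-1])
c=[float(sys.argv[2]),float(sys.argv[3])]
o=ortho(p,m,.141,*c,half=.03); o2=ortho(p,m,.124,c[0]+.01,c[1],half=.04)
cv2.imwrite(f"pics/{sys.argv[1]}o.png",cv2.resize(np.hstack([o,o2]),(800,400))[:,:,::-1])
E
python3 go.py .5965 -.1425 .139; python3 look.py k .5962 -.1425
```

```text
9.9 [ 0.6519 -0.1163  0.2657] j6 -86.8 F [-0.5 -0.4  0.2] w 0.0877
shift units (tool) [ 6.336 -0.793 -2.959]
level wy,wz units [-0.     0.003  0.033] y heading 100.02
```

View pics/k.png

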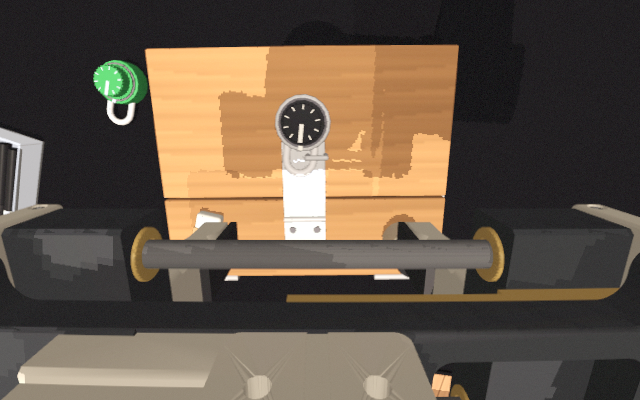

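View pics/ko.png

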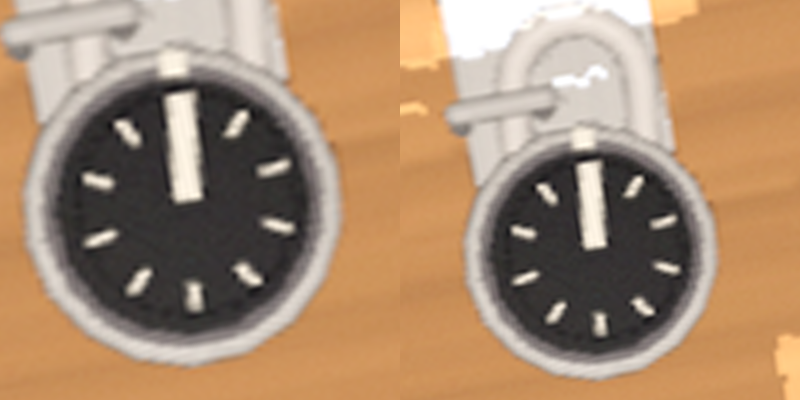

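>>> {"op": "arm_command", "data": {"plan": [{"dx": 0.3,"dy": -0.15,"dz": -0.7,"wx": 0.4,"wy": 0,"wz": 0.03},{"dx": 0.7,"dy": -0.15,"dz": -0.8,"wx": 0.4,"wy": 0,"wz": 0},{"dx": 1,"dy": -0.2,"dz": -0.7,"wx": 0.3,"wy": 0,"wz": 0},{"dx": 1,"dy": -0.15,"dz": -0.5,"wx": 0.2,"wy": 0,"wz": 0},{"dx": 1,"dy": 0,"dz": -0.1,"wx": 0,"wy": 0,"wz": 0},{"dx": 0.8,"dy": 0,"dz": 0,"wx": 0,"wy": 0,"wz": 0},{"dx": 0,"dy": 0,"dz": 0,"wx": 0,"wy": 0,"wz": 0},{"dx": 0,"dy": 0,"dz": 0,"wx": 0,"wy": 0,"wz": 0}]}}

```text
time_s: 10.62
tcp_pos: [0.5894, -0.1387, 0.1628]
eef_rot: [-179.8, 89.7, -175.3]
contact_force: [0.1, 0.2, 1.2]
gripper_width: 0.0875
```

```bash
python3 go.py .596 -.1406 .1145
```

```text
10.6167 [ 0.5894 -0.1387  0.1628] j6 -90.7 F [0.1 0.2 1.2] w 0.0875
shift units (tool) [ 2.414 -0.119  0.335]
level wy,wz units [ 0.    -0.075  0.   ] y heading 94.51
```

>>> {"op": "arm_command", "data": {"plan": [{"dx": 0.3,"dy": -0.12,"dz": 0.33,"wx": 0.08,"wy": -0.07,"wz": 0},{"dx": 0.7,"dy": 0,"dz": 0,"wx": 0,"wy": 0,"wz": 0},{"dx": 0.7,"dy": 0,"dz": 0,"wx": 0,"wy": 0,"wz": 0},{"dx": 0.4,"dy": 0,"dz": 0,"wx": 0,"wy": 0,"wz": 0},{"dx": 0,"dy": 0,"dz": 0,"wx": 0,"wy": 0,"wz": 0},{"dx": 0,"dy": 0,"dz": 0,"wx": 0,"wy": 0,"wz": 0}]}}

```text
time_s: 11.12
tcp_pos: [0.6014, -0.1414, 0.1232]
eef_rot: [-12.1, 89.5, -7.8]
contact_force: [0.1, 0.9, -0.2]
gripper_width: 0.088
```

```bash
python3 go.py .596 -.1406 .1145
```

```text
11.1167 [ 0.6014 -0.1414  0.1232] j6 -90.7 F [ 0.1  0.9 -0.2] w 0.088
shift units (tool) [ 0.431  0.06  -0.268]
level wy,wz units [-0.     0.096  0.021] y heading 94.3
```

>>> {"op": "arm_command", "data": {"plan": [{"dx": 0.2,"dy": 0.05,"dz": -0.27,"wx": 0,"wy": 0.09,"wz": 0.02},{"dx": 0.2,"dy": 0,"dz": 0,"wx": 0,"wy": 0,"wz": 0},{"dx": 0,"dy": 0,"dz": 0,"wx": 0,"wy": 0,"wz": 0},{"dx": 0,"dy": 0,"dz": 0,"wx": 0,"wy": 0,"wz": 0}]}}

```text
time_s: 11.45
tcp_pos: [0.597, -0.1408, 0.1168]
eef_rot: [-5.9, 89.8, -1.6]
contact_force: [0.5, 0.1, 1.0]
gripper_width: 0.0878
```

```bash
python3 go.py .596 -.1406 .1145
```

```text
11.45 [ 0.597  -0.1408  0.1168] j6 -90.6 F [0.5 0.1 1. ] w 0.0878
shift units (tool) [ 0.113  0.012 -0.052]
level wy,wz units [-0.     0.039  0.004] y heading 94.34
```

Close on the case.

>>> {"op": "arm_command", "data": {"plan": [{"dx": 0.1,"dy": 0,"dz": -0.05,"wx": 0,"wy": 0.03,"wz": 0},{"dx": 0,"dy": 0,"dz": 0,"wx": 0,"wy": 0,"wz": 0},{"dx": 0,"dy": 0,"dz": 0,"wx": 0,"wy": 0,"wz": 0},{"dx": 0,"dy": 0,"dz": 0,"wx": 0,"wy": 0,"wz": 0},{"dx": 0,"dy": 0,"dz": 0,"wx": 0,"wy": 0,"wz": 0},{"dx": 0,"dy": 0,"dz": 0,"wx": 0,"wy": 0,"wz": 0},{"dx": 0,"dy": 0,"dz": 0,"wx": 0,"wy": 0,"wz": 0},{"dx": 0,"dy": 0,"dz": 0,"wx": 0,"wy": 0,"wz": 0},{"dx": 0,"dy": 0,"dz": 0,"wx": 0,"wy": 0,"wz": 0}], "fingers": 1, "force": 40}}

```text
time_s: 12.2
tcp_pos: [0.5965, -0.1408, 0.1157]
eef_rot: [-10.9, 89.9, -6.5]
contact_force: [0.6, 0.2, -0.3]
gripper_width: 0.0511
```

```bash
python3 go.py .596 -.1406 .1145
python3 - <<'E'
from h import *
p,d=r.capture("wrist"); cv2.imwrite("pics/l.png",p[:,:,::-1])
E
```

```text
12.2 [ 0.5965 -0.1408  0.1157] j6 -90.6 F [ 0.6  0.2 -0.3] w 0.0511
shift units (tool) [ 0.061  0.01  -0.025]
level wy,wz units [-0.     0.029  0.006] y heading 94.36
```

View pics/l.png

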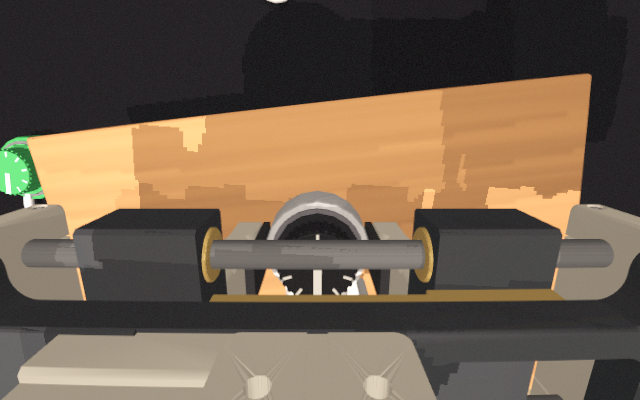

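>>> {"op": "arm_command", "data": {"plan": [{"dx": 0,"dy": 0,"dz": 0,"wx": -0.5,"wy": 0,"wz": 0},{"dx": 0,"dy": 0,"dz": 0,"wx": -0.5,"wy": 0,"wz": 0},{"dx": 0,"dy": 0,"dz": -0.2,"wx": 0,"wy": 0,"wz": 0},{"dx": 0,"dy": 0,"dz": -0.2,"wx": 0,"wy": 0,"wz": 0},{"dx": 0,"dy": 0,"dz": -0.2,"wx": 0,"wy": 0,"wz": 0},{"dx": 0,"dy": 0,"dz": -0.2,"wx": 0,"wy": 0,"wz": 0},{"dx": 0,"dy": 0,"dz": -0.2,"wx": 0,"wy": 0,"wz": 0}]}}

```text
time_s: 12.83
tcp_pos: [0.5787, -0.1434, 0.1157]
eef_rot: [-5.9, 89.5, 3.1]
contact_force: [4.9, 0.4, -4.0]
gripper_width: 0.0514
```

```bash
python3 go.py .596 -.1406 .1145
```

```text
12.8333 [ 0.5787 -0.1434  0.1157] j6 -86.0 F [ 4.9  0.4 -4. ] w 0.0514
shift units (tool) [0.07  0.003 0.873]
level wy,wz units [-0.     0.11   0.011] y heading 98.92
```

>>> {"op": "arm_command", "data": {"plan": [{"dx": 0,"dy": 0,"dz": -0.2,"wx": 0,"wy": 0.1,"wz": 0},{"dx": 0,"dy": 0,"dz": -0.2,"wx": 0,"wy": 0,"wz": 0},{"dx": 0,"dy": 0,"dz": -0.15,"wx": 0,"wy": 0,"wz": 0}]}}

```text
time_s: 13.08
tcp_pos: [0.5676, -0.1449, 0.116]
eef_rot: [-21.5, 89.9, -12.7]
contact_force: [4.6, 0.9, -3.1]
gripper_width: 0.0509
```

```bash
python3 go.py .596 -.1406 .1145
```

```text
13.0833 [ 0.5676 -0.1449  0.116 ] j6 -86.0 F [ 4.6  0.9 -3.1] w 0.0509
shift units (tool) [ 0.078 -0.007  1.437]
level wy,wz units [-0.     0.028  0.011] y heading 98.87
```

>>> {"op": "arm_command", "data": {"plan": [{"dx": 0,"dy": 0,"dz": -0.12,"wx": 0,"wy": 0,"wz": 0},{"dx": 0,"dy": 0,"dz": -0.1,"wx": 0,"wy": 0,"wz": 0},{"dx": 0,"dy": 0,"dz": -0.1,"wx": 0,"wy": 0,"wz": 0}]}}

```text
time_s: 13.33
tcp_pos: [0.5629, -0.1457, 0.1167]
eef_rot: [-12.0, 89.6, -3.1]
contact_force: [13.5, 2.3, -6.9]
gripper_width: 0.051
```

```bash
python3 go.py .596 -.1406 .1145
```

```text
13.3333 [ 0.5629 -0.1457  0.1167] j6 -86.0 F [13.5  2.3 -6.9] w 0.051
shift units (tool) [ 0.119 -0.006  1.674]
level wy,wz units [-0.     0.087  0.018] y heading 98.88
```

>>> {"op": "arm_command", "data": {"plan": [{"dx": 0,"dy": 0,"dz": -0.1,"wx": 0,"wy": 0.05,"wz": 0},{"dx": 0,"dy": 0,"dz": -0.1,"wx": 0,"wy": 0,"wz": 0}]}}

```text
time_s: 13.5
tcp_pos: [0.5627, -0.1454, 0.1175]
eef_rot: [-10.4, 89.4, -1.5]
contact_force: [9.5, 2.2, -7.0]
gripper_width: 0.0511
```

```bash
python3 go.py .596 -.1406 .1145
python3 - <<'E'
from h import *
p,d=r.capture("wrist"); crop(p,220,180,200,130,4,"pics/m.png")
p,d=r.capture("scene"); crop(p,240,180,100,80,8,"pics/m2.png")
E
```

```text
13.5 [ 0.5627 -0.1454  0.1175] j6 -86.0 F [ 9.5  2.2 -7. ] w 0.0511
shift units (tool) [ 0.169 -0.019  1.68 ]
level wy,wz units [-0.     0.134  0.025] y heading 98.92
```

View pics/m.png

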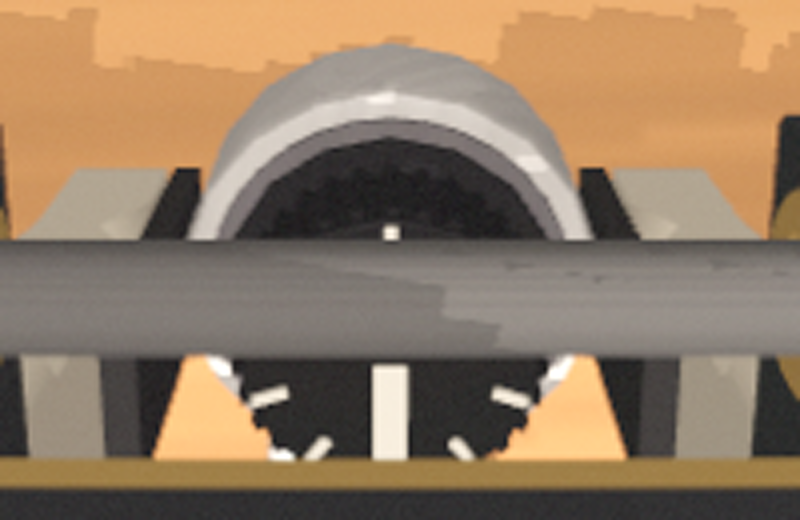

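View pics/m2.png

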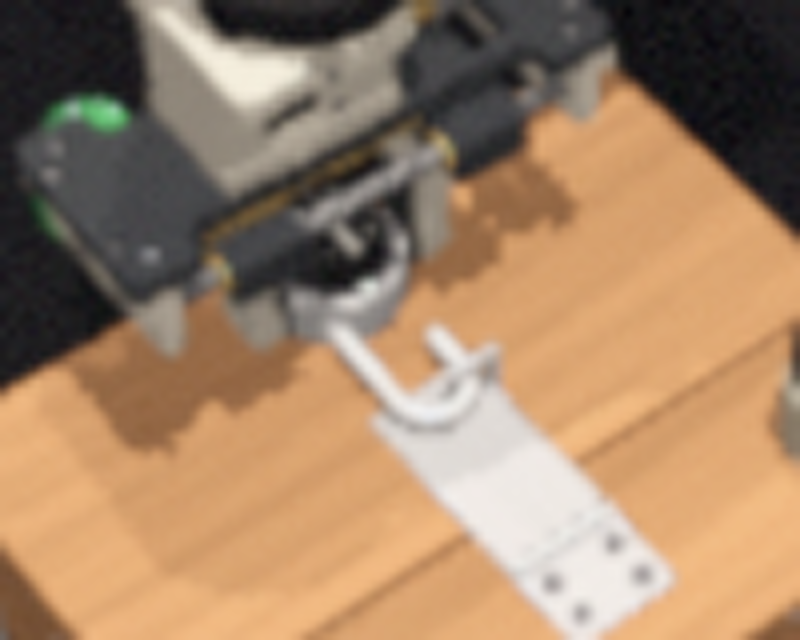

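>>> {"op": "arm_command", "data": {"plan": [{"dx": 0.02,"dy": 0,"dz": 0.2,"wx": 0,"wy": 0.12,"wz": 0.02},{"dx": 0,"dy": 0,"dz": 0.25,"wx": 0,"wy": 0,"wz": 0},{"dx": 0,"dy": 0,"dz": 0.25,"wx": 0,"wy": 0,"wz": 0},{"dx": 0,"dy": 0,"dz": 0.25,"wx": 0,"wy": 0,"wz": 0},{"dx": 0,"dy": 0,"dz": 0.25,"wx": 0,"wy": 0,"wz": 0},{"dx": 0,"dy": 0,"dz": 0.2,"wx": 0,"wy": 0,"wz": 0},{"dx": 0,"dy": 0,"dz": 0,"wx": 0,"wy": 0,"wz": 0}]}}

```text
time_s: 14.18
tcp_pos: [0.5827, -0.1429, 0.1161]
eef_rot: [178.4, 88.9, -172.8]
contact_force: [2.0, 1.1, -0.8]
gripper_width: 0.0514
```

```bash
python3 go.py .5953 -.1403 .1165
```

```text
14.1833 [ 0.5827 -0.1429  0.1161] j6 -86.1 F [ 2.   1.1 -0.8] w 0.0514
shift units (tool) [-0.032  0.032  0.643]
level wy,wz units [ 0.    -0.25  -0.007] y heading 98.82
```

>>> {"op": "arm_command", "data": {"plan": [{"dx": -0.02,"dy": 0,"dz": 0.2,"wx": 0,"wy": -0.15,"wz": 0},{"dx": 0,"dy": 0,"dz": 0.2,"wx": 0,"wy": -0.05,"wz": 0},{"dx": 0,"dy": 0,"dz": 0.2,"wx": 0,"wy": 0,"wz": 0},{"dx": 0,"dy": 0,"dz": 0,"wx": 0,"wy": 0,"wz": 0}]}}

```text
time_s: 14.52
tcp_pos: [0.5945, -0.1413, 0.1158]
eef_rot: [170.9, 89.7, 179.7]
contact_force: [0.9, -0.0, -1.7]
gripper_width: 0.0512
```

```bash
python3 go.py .5953 -.1403 .1165
python3 - <<'E'
from h import *
p,d=r.capture("scene"); crop(p,250,190,80,60,10,"pics/n.png")
E
```

```text
14.5167 [ 0.5945 -0.1413  0.1158] j6 -86.1 F [ 0.9 -0.  -1.7] w 0.0512
shift units (tool) [-0.034  0.045  0.048]
level wy,wz units [ 0.    -0.062 -0.01 ] y heading 98.78
```

View pics/n.png

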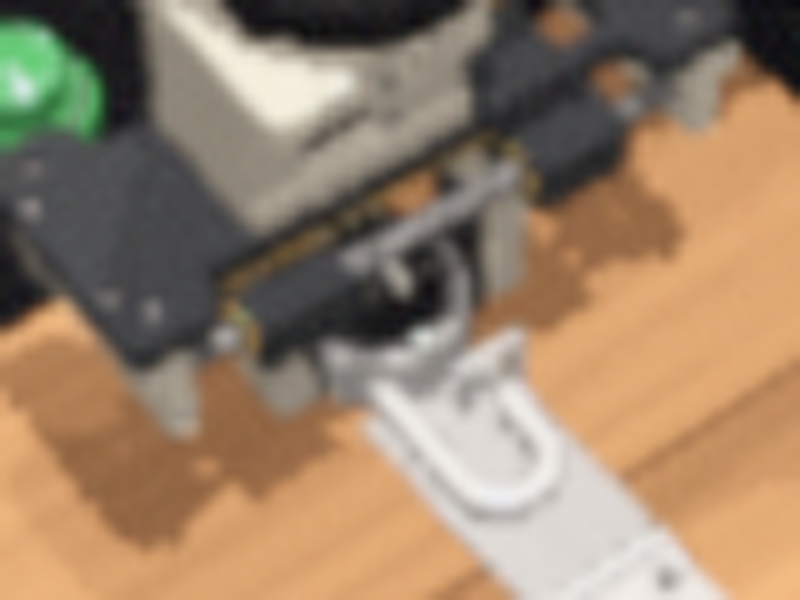

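>>> {"op": "arm_command", "data": {"plan": [{"dx": 0,"dy": 0,"dz": 0.05,"wx": 0,"wy": -0.05,"wz": 0},{"dx": -0.25,"dy": 0,"dz": 0,"wx": 0,"wy": 0,"wz": 0},{"dx": -0.25,"dy": 0,"dz": 0,"wx": 0,"wy": 0,"wz": 0}]}}

```text
time_s: 14.82
tcp_pos: [0.5946, -0.141, 0.1247]
eef_rot: [151.9, 89.8, 160.6]
contact_force: [0.3, 0.7, -3.3]
gripper_width: 0.0512
```

```bash
python3 go.py .5953 -.1403 .25
python3 - <<'E'
from h import *
p,d=r.capture("scene"); crop(p,250,190,80,60,10,"pics/o.png")
E
```

```text
14.8167 [ 0.5946 -0.141   0.1247] j6 -86.1 F [ 0.3  0.7 -3.3] w 0.0512
shift units (tool) [-6.264  0.041  0.021]
level wy,wz units [ 0.    -0.035 -0.019] y heading 98.76
```

View pics/o.png

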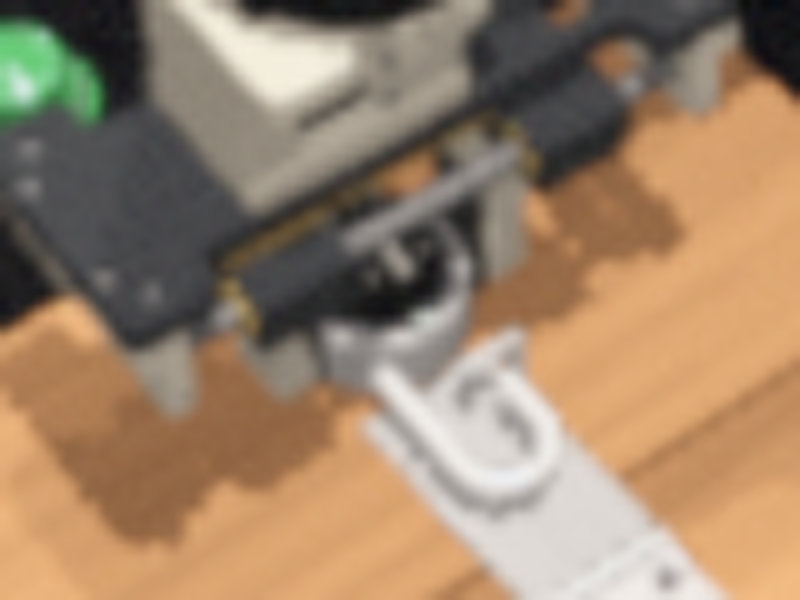

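>>> {"op": "arm_command", "data": {"plan": [{"dx": -0.3,"dy": 0,"dz": 0,"wx": 0,"wy": 0,"wz": 0},{"dx": -0.6,"dy": 0,"dz": 0,"wx": 0,"wy": 0,"wz": 0},{"dx": -0.8,"dy": 0,"dz": 0,"wx": 0,"wy": 0,"wz": 0},{"dx": -0.8,"dy": 0,"dz": 0,"wx": 0,"wy": 0,"wz": 0},{"dx": -0.8,"dy": 0,"dz": 0,"wx": 0,"wy": 0,"wz": 0},{"dx": -0.8,"dy": 0,"dz": 0,"wx": 0,"wy": 0,"wz": 0},{"dx": -0.8,"dy": 0,"dz": 0,"wx": 0,"wy": 0,"wz": 0},{"dx": -0.8,"dy": 0,"dz": 0,"wx": 0,"wy": 0,"wz": 0},{"dx": -0.5,"dy": 0,"dz": 0,"wx": 0,"wy": 0,"wz": 0},{"dx": -0.2,"dy": 0,"dz": 0,"wx": 0,"wy": 0,"wz": 0},{"dx": 0,"dy": 0,"dz": 0,"wx": 0,"wy": 0,"wz": 0},{"dx": 0,"dy": 0,"dz": 0,"wx": 0,"wy": 0,"wz": 0},{"dx": 0,"dy": 0,"dz": 0,"wx": 0,"wy": 0,"wz": 0},{"dx": 0,"dy": 0,"dz": 0,"wx": 0,"wy": 0,"wz": 0},{"dx": 0,"dy": 0,"dz": 0,"wx": 0,"wy": 0,"wz": 0},{"dx": 0,"dy": 0,"dz": 0,"wx": 0,"wy": 0,"wz": 0}]}}

```text
time_s: 16.2
tcp_pos: [0.5931, -0.1404, 0.26]
eef_rot: [135.7, 89.7, 144.5]
contact_force: [0.5, -0.5, -4.2]
gripper_width: 0.0512
```

```bash
python3 go.py .5953 -.1403 .25
python3 - <<'E'
from h import *
p,d=r.capture("scene"); crop(p,220,130,160,120,5,"pics/q.png")
for c in ("scene",):
    for o in r.spot_point(c,"shackle_bow")[:3]: print(o["score"],o["centre"])
p,d=r.capture("wrist"); cv2.imwrite("pics/q2.png",p[:,:,::-1])
E
```

```text
16.2 [ 0.5931 -0.1404  0.26  ] j6 -86.1 F [ 0.5 -0.5 -4.2] w 0.0512
shift units (tool) [ 0.5   -0.016  0.112]
level wy,wz units [ 0.    -0.049 -0.048] y heading 98.72
0.64 [217.4, 285.5]
0.62 [300.5, 203.1]
0.39 [257.4, 211.0]
```

View pics/q.png

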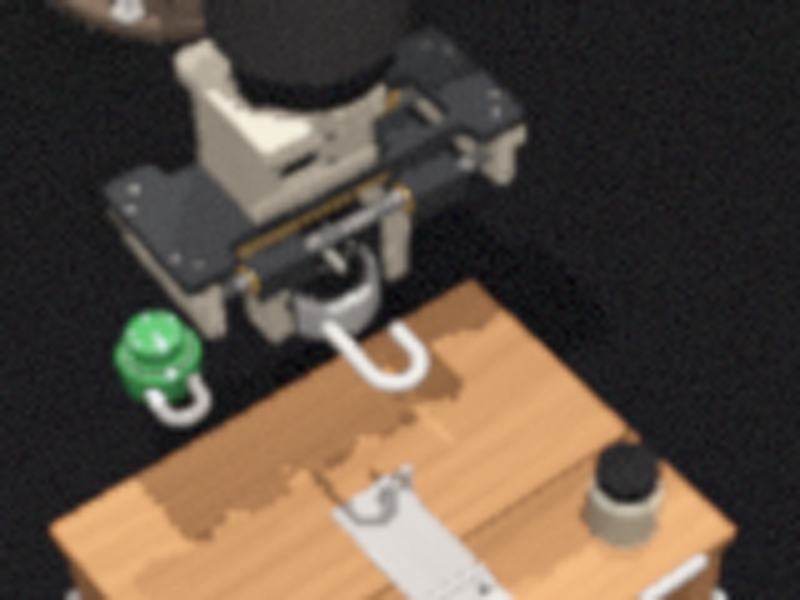

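View pics/q2.png

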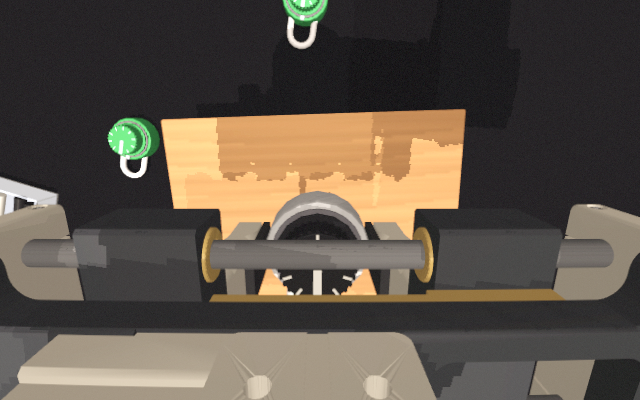

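```bash
python3 - <<'E'
from h import *
s,R=toolR(); m=r.camera_model("scene")
b=onz(m,(300.5,203.1),s["tcp_pos"][2]-.0157+.01-.0); print("bow dist",np.linalg.norm(b[:2]-s["tcp_pos"][:2]),"speed",abs(s["qd"]).max())
r.capture("scene")
for q in ["ink_jar","eraser","water_bottle","tumbler"]:
    o=r.spot_point("scene",q); print(q,o and o[0]["centre"])
r.close_job()
E
```

```text
bow dist 0.0663019871438885 speed 0.297004439477027
ink_jar [343.9, 236.9]
eraser [278.0, 271.0]
water_bottle [151.8, 240.2]
tumbler [426.7, 143.2]
the job is handed in; nothing more can be done
```

I turned the dial clockwise about 124° in one grip and let go with the long white line at the index; the close-up put it within about 1° of the mark. I then gripped the case, pulled it back about 34 mm until it stopped at 13.5 N, and moved it forward about 32 mm. From there I lifted the lock off the staple and handed it in at 16.2 s.

**Last checks**
- **Height:** the TCP stood at 0.26 m, so the lock's centre is about 0.25 m up, roughly 15 cm above the chest's top.
- **Grip and level:** the fingers held at 51 mm with a grip command of 40 N. The measured load of about 4 N is close to the lock's weight, the tool was within 1° of vertical, and the dial faces up.
- **Shackle:** the pictures show it open with the short leg free of the case. My single-camera estimate put the bow 66 mm from the lock's centre, which falls short of the 73.5 mm expected when fully open. That would be a draw of about 17 mm, under the 19 mm required. I put the gap down to pixel and height error of several millimetres, because the pull had ended on a firm stop, but I did not measure it again.
- **Bystanders:** the jar, eraser, bottle and glass were spotted within 1 to 3 pixels of where they were at the start. I did not touch the green look-alike locks.
- **During the turn:** the lock itself rotated about 5° clockwise. I set it back after gripping the case.

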